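# Balance the spin mixer and set it to run

### The arm

A 6-joint arm with a two-finger parallel gripper is mounted at the origin on a cart in front of the work surface, level with it; the furniture and walls round the work are solid. World frame = base frame: x ahead of the robot, y to its left, z up, the work surface at z = 0. Lengths are in mm, angles in degrees, forces in N, time in s.
With the tool pointing down it reaches from about 250 to 725 mm from the base axis. Payload 4 kg.
Tool frame: the origin (TCP) lies midway between the tips of the shut fingers; the grasp point (between the pads) lies 19 mm behind it (arm.tcp_to_grasp is the z of the grasp point in the tool frame, in mm); z points along the fingers, y is the line along which they close (so a half turn about z gives the same grasp; the last joint's range is limited). The gripper opens to 85 mm and grips with 20 to 120 N. Pads are 22 mm wide; open, the fingers measure 114 mm over their backs; the gripper's body (76 mm by 85 mm) begins 54 mm behind the grasp point. The pads swing forward as they close: fully open they stand 13 mm farther back than shut.
Start: joints at [77.292, 13.785, 0.286, 76.501, 0, 90], TCP at [109.991, 487.751, 231.306] pointing down, gripper open.
Joint ranges: [-155.79, 155.79], [-60.16, 107.12], [-62.33, 73.08], [-114, 123.19], [-81.49, 82.49], [-180, 180]. Speed limits (degrees/s): [159.86, 159.86, 180, 180, 180, 180].

### API

Orientations are given as a 3x3 rotation matrix whose columns are the frame's x, y, z axes.
In Python, from workcell import sensors, vision, order, arm gives the robot as it stands.
- The arm moves only by the shell command python3 -m creep 'ROWS' [FORCE]. ROWS is JSON, a list of rows, each a list of 7 numbers: the shift along the tool's x, y, z in mm, then the turn, a rotation vector about the tool's x, y, z in degrees, then the closure, from 0 (fully open) to 1 (shut). In form: [[x, y, z, rx, ry, rz, hand], ...]. A call has 1 to 12 rows; each row shifts and turns the commanded pose from where the row before left it, along the tool's axes as they then stand; what a row does not reach is not made up. A row lasts 1/10 s, in which the tool goes at most 50 mm and 8.59 degrees, less where a joint would pass 70% of its speed; a pose out of reach is approached as far as the arm can. A call with a gripper value outside its range is refused whole. The fingers move at their own pace and stop on an object; FORCE is the grip in N (left out, the last holds). Time passes only in rows, so rows that do not move let the fingers close. It gives the time, the measured TCP pose, the force, the opening and the grip force at its end, in the units of the state.
- sensors.state(): the state, without advancing time (a new reading comes with each control period).
- vision.grab_frame(name): name is "scene" or "top"; returns a dict with "color" (400x640x3 uint8, red, green, blue), "camera_matrix" (3x3 intrinsics, pixels), "R" (3x3) and "t" (3): a world point X has camera coordinates R X + t. Camera axes: x right, y down, z forward; pixel columns grow to the right and rows downward; lengths in mm; the calibration is good to about 2 mm. A picture is of the moment at which its call begins. There is no depth.
- order.hand_in(): hands the job in; it is judged then, once.
The state is a dict: "time": time; "q": joint angles; "joint_vel": joint speeds; "joint_torque": joint torques, N m; "position": TCP position; "eef_rot": TCP orientation; "wrist_force": force on the tool from outside, world axes, zero at the start; "ft_torque": the same for the moment, N m; "finger_gap": opening from 0.0 (shut) to 1.0 (fully open); "gripper_force": force on a finger pad.
Only numpy, scipy, OpenCV 4.12 (cv2) and the standard library are available. Lean on these libraries where they do the work, as an engineer would, in place of code of your own. Each camera call takes 0.05 s, during which the arm holds its last target. There are 200 camera calls.

### The job

One bottle already stands in the spin mixer's rotor. To balance it, take the bottle of the same kind from the stand and put it down gently, upright, in the rotor pocket exactly opposite, leaving the loaded bottle and the other two bottles on the stand where they are. Then push the mixer's blue run lever all the way over, away from you.

Things in the scene. Friction and masses are not known exactly. Their poses are not given: they have to be found in the camera images.
- rotor: grey rotor disc, 172 mm across, on the white mixer; does not turn. Origin on its axis at worktop height, z up, any yaw. Four black round pockets, centres 56 mm from the axis along this frame's +x, +y, -x, -y: inside diameter 45 mm, outside 53, floor 30 mm above the worktop, rim 16 mm above the floor. The 24 mm wide hub rises 17 mm above the pocket floors
- mixer: white mixer housing, fixed, 204 mm deep (x), 262 mm wide (y from -161 to +101 mm), top 22 mm above the worktop; origin on the rotor axis at worktop height, its front (-x) faces roughly the robot
- stand: low aluminium bottle stand, fixed, 270 mm long (x) by 90 mm (y), top 30 mm above the worktop; origin under its centre at worktop height. Three bottles stand on it in a row along x, about 80 mm apart. A tall hood stands right of it (world y below -0.32 m, x above 0.37 m) and a tall instrument left of the mixer (y above 0.24 m, x above 0.41 m)
- vial_a_mid (a point): small white round reagent bottle, white cap, blue label patch, 31 mm diameter, 66 mm high, about 40 g; this point is its centre, 33 mm above its underside; z up. vial_a and vial_b are alike. At the start one of the four bottles (vial_a, vial_b, dropper_a, dropper_b) stands in a rotor pocket, the other three on the stand
- vial_b_mid (a point): small white round reagent bottle, white cap, blue label patch, 31 mm diameter, 66 mm high, about 40 g; this point is its centre, 33 mm above its underside; z up. vial_a and vial_b are alike. At the start one of the four bottles (vial_a, vial_b, dropper_a, dropper_b) stands in a rotor pocket, the other three on the stand
- dropper_a_mid (a point): tall slim translucent white dropper bottle with white cap, 36 mm diameter, 102 mm high, about 50 g; this point is its centre, 51 mm above its underside; z points up. dropper_a and dropper_b are alike. At the start it stands in the rotor or on the stand, see vial_a_mid
- dropper_b_mid (a point): tall slim translucent white dropper bottle with white cap, 36 mm diameter, 102 mm high, about 50 g; this point is its centre, 51 mm above its underside; z points up. dropper_a and dropper_b are alike. At the start it stands in the rotor or on the stand, see vial_a_mid
- run_lever_tip (a point): centre of the 26 mm blue ball on the run lever (10 mm steel rod) at the mixer's right side. Ball centre is 75 mm from the hinge, which is at the mixer's x = 0, y = -126 mm, 44 mm above the worktop; so the ball is 110 mm up at both ends of its swing, 119 mm in the middle. The grey block below, 70 mm (x) by 50 mm (y), reaches 47 mm up. About 1 N at the ball moves it
- run_lever (a joint): run lever: hinge parallel to the mixer's y, 0 = leaning toward the mixer's front (-x) by 0.5 rad, grows as it is pushed toward the mixer's +x, stop at 1.0, leaning 0.5 rad to +x; it stays where it is left

How it is judged:
By the outcome, as a careful person would: the job done as asked, in the order asked, and still so for the second after the job is handed in, with the robot touching nothing.
It also fails if it takes over 54 s, if anything falls off the work surface, if the arm or the gripper's body presses on something with over 40 N, if the wrist force passes 120 N, or if a joint passes its speed limit or range.

## Working session

There is one attempt and no reset: what is moved stays moved. The work goes in short steps, Python scripts to look and compute and a shell command to move; the robot and the scene stay as the last step left them, time stands still between calls to the robot, and variables do not carry over. Pictures are saved under pics/ and viewed, at most 10 in all, crops included, and the job is handed in when it is done.

```bash
mkdir -p pics
python3 - <<'E'
from workcell import sensors, vision, arm
import cv2,numpy as np
for n in ("top","scene"):
    f=vision.grab_frame(n); cv2.imwrite(f"pics/{n}0.png",f["color"][:,:,::-1])
    print(n,np.round(f["camera_matrix"],1).tolist(),np.round(f["R"],4).tolist(),np.round(f["t"],1).tolist())
s=sensors.state();print(s["time"],np.round(s["eef_rot"],3).tolist(),s["position"],s["finger_gap"],arm.tcp_to_grasp)
E
```

```text
top [[413.0, 0.0, 320.5], [0.0, 413.0, 198.7], [0.0, 0.0, 1.0]] [[0.1696, -0.9855, 0.0006], [-0.9617, -0.1656, -0.2185], [0.2154, 0.0365, -0.9758]] [-128.8, 520.3, 815.1]
scene [[450.3, 0.0, 313.7], [0.0, 450.3, 198.6], [0.0, 0.0, 1.0]] [[0.7261, -0.6875, 0.0092], [-0.2997, -0.3284, -0.8957], [0.6189, 0.6476, -0.4445]] [-408.9, 208.5, 603.4]
0.1 [[-0.975, 0.22, -0.0], [0.22, 0.975, -0.002], [-0.0, -0.002, -1.0]] [109.87661584 487.20747553 230.51674094] 1.0015994052331616 -18.700000000000003
```

View pics/top0.png

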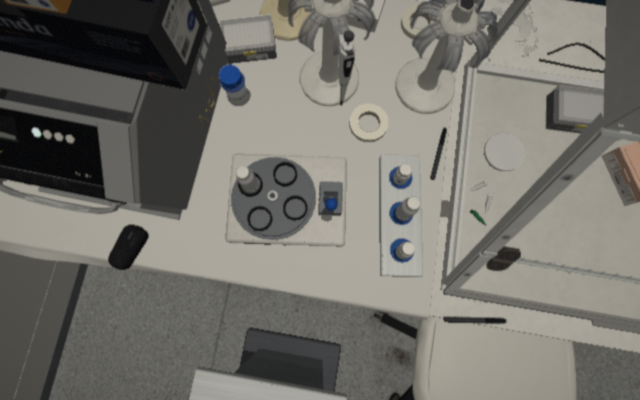

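View pics/scene0.png

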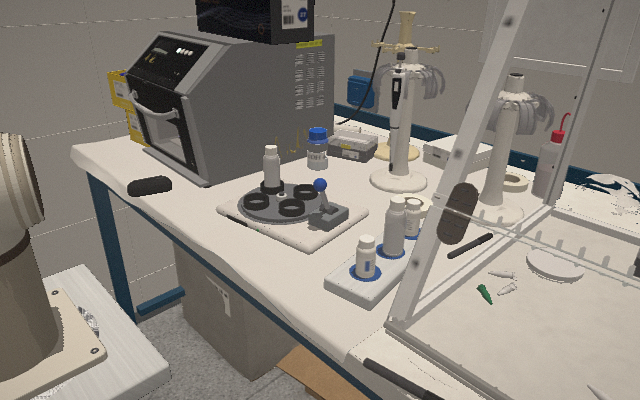

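The top view shows the rotor hub at about (273,196), the loaded bottle's cap at (243,172), and stand bottles at (402,172), (408,208) and (403,250). The middle one is tall. In the scene view the loaded bottle looks tall as well, with its cap at (271,150). I'll enlarge both views.

Run:
```python
import cv2,numpy as np
t=cv2.imread("pics/top0.png")[145:285,225:425]; s=cv2.imread("pics/scene0.png")[140:300,215:425]
cv2.imwrite("pics/topc.png",cv2.resize(t,None,fx=4,fy=4,interpolation=cv2.INTER_CUBIC))
cv2.imwrite("pics/scenec.png",cv2.resize(s,None,fx=3.5,fy=3.5,interpolation=cv2.INTER_CUBIC))
```

```text
(no output)
```

View pics/topc.png

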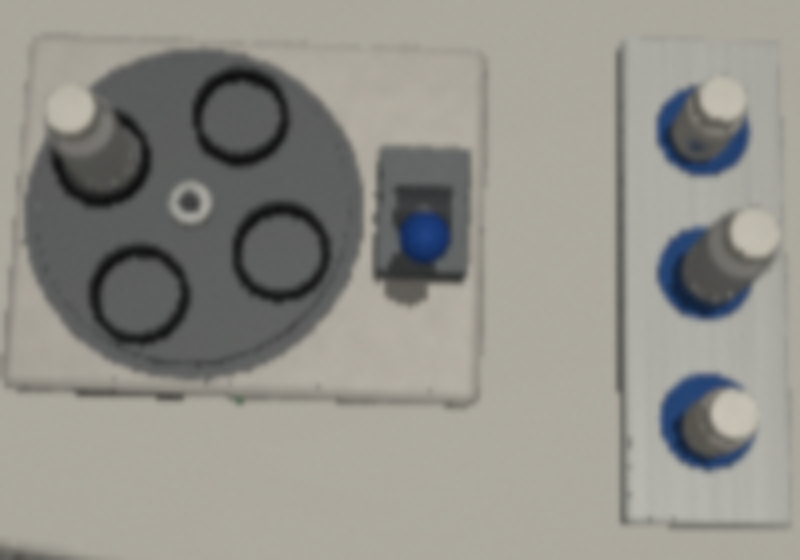

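View pics/scenec.png

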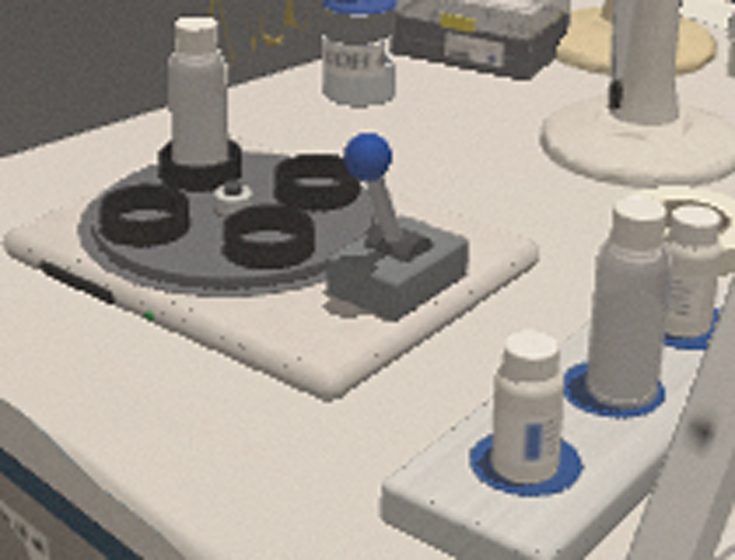

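The crops show a dropper in the rotor, in the back-left pocket. The matching dropper is the middle bottle on the stand, and the target pocket's rim is at topc (281,251). Next I'll turn these pixels into positions.

```bash
cat > h.py <<'E'
import numpy as np
C={"top":([[413.0,0,320.5],[0,413.0,198.7],[0,0,1]],[[0.1696,-0.9855,0.0006],[-0.9617,-0.1656,-0.2185],[0.2154,0.0365,-0.9758]],[-128.8,520.3,815.1]),
"scene":([[450.3,0,313.7],[0,450.3,198.6],[0,0,1]],[[0.7261,-0.6875,0.0092],[-0.2997,-0.3284,-0.8957],[0.6189,0.6476,-0.4445]],[-408.9,208.5,603.4])}
def P(cam,u,v,z):
    K,R,t=map(np.array,C[cam]); d=R.T@np.linalg.inv(K)@[u,v,1]; o=-R.T@t
    return (o+d*(z-o[2])/d[2]).round(1)
def T(x,y,z): return P("top",x/4+225-.375,y/4+145-.375,z)
def S(x,y,z): return P("scene",x/3.5+215-.36,y/3.5+140-.36,z)
E
python3 - <<'E'
from h import *
for n,a in dict(hub=(190,202,47),tgt=(281,251,46),back=(239,117,46),front=(140,294,46),load=(100,158,46),loadcap=(70,108,132),dropcap=(753,232,132),near=(733,413,96),far=(722,98,96),ball=(425,237,110),m1=(35,38,22),m2=(485,50,22),m3=(478,402,22),m4=(5,385,22),s1=(622,40,30),s2=(780,40,30),s3=(790,522,30),s4=(624,522,30)).items(): print(n,T(*a))
for n,a in dict(dropcap=(640,208,132),loadcap=(196,26,132),near=(533,345,96),far=(697,217,96),tgt=(268,236,46),front=(145,214,46),back=(317,180,46),hub=(232,192,47),ball=(368,157,110)).items(): print("S",n,S(*a))
E
```

```text
hub [527.1  65.2  47. ]
tgt [509.2  12.4  46. ]
back [578.3  48.4  46. ]
front [473.7  81.7  46. ]
load [543. 118.  46.]
loadcap [545.7 118.9 132. ]
dropcap [ 540.7 -218.   132. ]
near [ 457.7 -226.1   96. ]
far [ 616.9 -200.6   96. ]
ball [516.2 -62.6 110. ]
m1 [610.7 173.8  22. ]
m2 [646.7 -77.4  22. ]
m3 [ 450.4 -104.7   22. ]
m4 [416.3 147.5  22. ]
s1 [ 662.8 -151.8   30. ]
s2 [ 677.8 -238.9   30. ]
s3 [ 415.1 -275.3   30. ]
s4 [ 400.4 -189.6   30. ]
S dropcap [ 540.9 -221.   132. ]
S loadcap [542.2 112.1 132. ]
S near [ 457.1 -230.1   96. ]
S far [ 615.4 -205.    96. ]
S tgt [5.016e+02 5.000e-01 4.600e+01]
S front [467.   69.8  46. ]
S back [572.1  36.3  46. ]
S hub [521.8  56.7  47. ]
S ball [520.4 -60.1 110. ]
```

```bash
python3 -m creep '[[0,0,0,0,0,-7.2,0],[0,0,0,0,0,-7.2,0],[0,0,0,0,0,-7.2,0],[-8,-19,0,0,0,0,0],[-16,-38,0,0,0,0,0],[-16,-38,0,0,0,0,0],[-16,-38,0,0,0,0,0],[-16,-38,0,0,0,0,0],[-16,-38,0,0,0,0,0],[-16,-38,0,0,0,0,0],[-16,-38,0,0,0,0,0],[-16,-38,0,0,0,0,0]]' 40; python3 -c "
from workcell import sensors as s;import numpy as np
t=s.state();print(np.round(t['q'],1),np.round(t['eef_rot'],3).tolist())"
```

```text
time: 1.3
position: [294.6, 188.0, 231.1]
eef_rot: [[-0.988, -0.155, -0.0], [-0.155, 0.988, -0.0], [0.0, -0.0, -1.0]]
wrist_force: [0.8, 0.7, 0.4]
finger_gap: 0.998
gripper_force: 0.0
[ 32.6  -3.5 -19.   74.5  -0.   23.6] [[-0.988, -0.155, -0.0], [-0.155, 0.988, -0.0], [0.0, -0.0, -1.0]]
```

```bash
python3 -m creep '[[-15,-37,0,0,0,0,0],[-16,-38,0,0,0,0,0],[-16,-38,0,0,0,0,0],[-16,-38,0,0,0,0,0],[-16,-38,0,0,0,0,0],[-16,-38,0,0,0,0,0],[-16,-38,0,0,0,0,0],[-16,-38,0,0,0,0,0],[-16,-38,0,0,0,0,0],[-16,-38,0,0,0,0,0],[-15,-37,0,0,0,0,0],[-6,-24,0,0,0,0,0]]'; python3 -m creep '[[0,0,20,0,0,0,0],[0,0,20,0,0,0,0],[0,0,0,0,0,0,0]]'
python3 - <<'E'
from workcell import vision,sensors
import cv2,numpy as np
t=vision.grab_frame("top")["color"][145:285,325:465,::-1]; s=vision.grab_frame("scene")["color"][120:300,300:480,::-1]
cv2.imwrite("pics/app.png",np.hstack([cv2.resize(t,(400,400),interpolation=2),cv2.resize(s,(400,400),interpolation=2)]))
print(sensors.state()["position"].round(1))
E
```

```text
time: 2.5
position: [541.1, -219.6, 230.1]
eef_rot: [[-0.988, -0.153, -0.001], [-0.153, 0.988, 0.0], [0.001, 0.0, -1.0]]
wrist_force: [-0.2, 0.3, 0.1]
finger_gap: 0.999
gripper_force: 0.0
time: 2.8
position: [537.9, -216.7, 187.5]
eef_rot: [[-0.988, -0.154, -0.007], [-0.154, 0.988, 0.003], [0.007, 0.004, -1.0]]
wrist_force: [-0.8, 0.5, -0.3]
finger_gap: 0.996
gripper_force: 0.0
[ 539.6 -217.   190.9]
```

View pics/app.png

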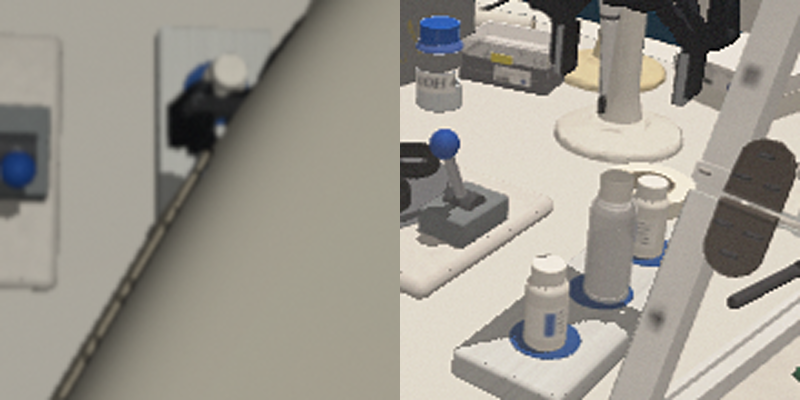

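The arm hangs over the middle dropper: the fingertips at (565,30) and (690,75) in the right half straddle it, with the cap at (618,185). The descent can start.

```bash
python3 -m creep '[[-1,-3,15,0,0,0,0],[0,0,20,0,0,0,0],[0,0,20,0,0,0,0],[0,0,20,0,0,0,0],[0,0,15,0,0,0,0],[0,0,0,0,0,0,0]]';python3 -m creep '[[0,0,15,0,0,0,0],[0,0,10,0,0,0,0],[0,0,4,0,0,0,0],[0,0,0,0,0,0,0],[0,0,0,0,0,0,0]]'
```

```text
time: 3.5
position: [540.8, -219.4, 100.4]
eef_rot: [[-0.988, -0.155, -0.002], [-0.155, 0.988, 0.001], [0.002, 0.001, -1.0]]
wrist_force: [-0.5, 0.4, 0.3]
finger_gap: 1.003
gripper_force: 0.0
time: 4.0
position: [542.0, -220.2, 73.0]
eef_rot: [[-0.988, -0.155, 0.001], [-0.155, 0.988, -0.0], [-0.001, -0.001, -1.0]]
wrist_force: [-0.9, -0.0, -1.0]
finger_gap: 0.999
gripper_force: 0.0
```

```bash
python3 -m creep '[[0,0,0,0,0,0,0.2],[0,0,0,0,0,0,0.3],[0,0,0,0,0,0,0.4],[0,0,0,0,0,0,0.5],[0,0,0,0,0,0,0.6],[0,0,0,0,0,0,0.7],[0,0,0,0,0,0,0.8],[0,0,0,0,0,0,0.8],[0,0,0,0,0,0,0.8]]' 35
```

```text
time: 4.9
position: [541.6, -220.1, 72.4]
eef_rot: [[-0.988, -0.154, 0.0], [-0.154, 0.988, -0.0], [-0.0, -0.0, -1.0]]
wrist_force: [-0.7, 0.3, 1.4]
finger_gap: 0.356
gripper_force: 36.6
```

```bash
python3 -m creep '[[0,0,-4,0,0,0,0.8],[0,0,-10,0,0,0,0.8],[0,0,-20,0,0,0,0.8],[0,0,-25,0,0,0,0.8],[0,0,-25,0,0,0,0.8],[0,0,-20,0,0,0,0.8],[0,0,-12,0,0,0,0.8],[0,0,-4,0,0,0,0.8]]'
python3 -c "
import numpy as np
R=np.array([[-0.988,-0.155],[-0.155,.988]]);print(R.T@[509-541.3,11.8+220.0])"
```

```text
time: 5.7
position: [542.4, -220.3, 194.4]
eef_rot: [[-0.988, -0.155, 0.003], [-0.155, 0.988, -0.001], [-0.003, -0.002, -1.0]]
wrist_force: [0.3, -0.0, -0.9]
finger_gap: 0.355
gripper_force: 36.6
[ -4.0166 234.0249]
```

```bash
python3 -m creep '[[0,8,0,0,0,0,0.8],[0,18,0,0,0,0,0.8],[-1,28,0,0,0,0,0.8],[-1,30,0,0,0,0,0.8],[-1,30,0,0,0,0,0.8],[-1,30,0,0,0,0,0.8],[0,30,0,0,0,0,0.8],[0,28,0,0,0,0,0.8],[0,18,0,0,0,0,0.8],[0,10,0,0,0,0,0.8],[0,4,0,0,0,0,0.8],[0,0,0,0,0,0,0.8]]'
python3 - <<'E'
from workcell import vision,sensors
import cv2,numpy as np
t=vision.grab_frame("top")["color"][120:260,220:360,::-1]; s=vision.grab_frame("scene")["color"][80:260,200:380,::-1]
cv2.imwrite("pics/over.png",np.hstack([cv2.resize(t,(400,400),interpolation=2),cv2.resize(s,(400,400),interpolation=2)]))
print(sensors.state()["position"].round(1))
E
```

```text
time: 6.9
position: [508.9, 12.2, 191.8]
eef_rot: [[-0.988, -0.155, -0.001], [-0.155, 0.988, -0.0], [0.001, -0.0, -1.0]]
wrist_force: [0.4, 0.6, -0.3]
finger_gap: 0.355
gripper_force: 36.6
[509.3  11.3 192.1]
```

View pics/over.png

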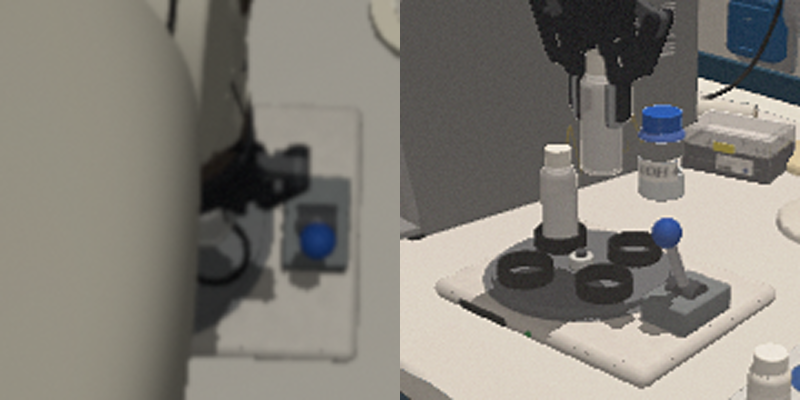

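The dropper hangs upright, with its bottom edge at about (602,173) in the right half, and the target pocket is at (604,282). I'll compare where it is with where it should be by projection.

```bash
python3 - <<'E'
from h import *
import cv2
K,R,t=map(np.array,C["scene"])
def pr(p): 
    c=K@(R@p+t); return ((c[:2]/c[2]-[200,80]+.5)*2.222+[400,0]).round(1)
a=np.linspace(0,2*np.pi,60)
def ring(c,r,z):
    q=np.array([pr(np.array([c[0]+r*np.cos(i),c[1]+r*np.sin(i),z])) for i in a]); return q.min(0),q.max(0)
print("bottle bottom pred",ring((509.1,11.6),18,149),"axis top",ring((509.1,11.6),18,215))
print("tgt rim pred",ring((509,11.8),26.5,46),"loaded body z70",ring((543.1,118.4),18,90), "loadcap",ring((543.1,118.4),12,132))
E
python3 - <<'E'
import cv2,numpy as np
i=cv2.imread("pics/over.png")
g=i[:,400:].max(2)
print("row150",g[150,160:250:3].tolist());print("col602",g[150:190:2,202].tolist())
print("pocket row282",g[282,165:245:3].tolist());print("loaded row210",g[210,125:195:3].tolist())
E
```

```text
bottle bottom pred (array([579.4, 162.6]), array([621.4, 177.6])) axis top (array([577.5,  89.2]), array([620.9, 101.9]))
tgt rim pred (array([572.5, 263.7]), array([631.1, 290.3])) loaded body z70 (array([537.7, 182.2]), array([574.7, 196.1])) loadcap (array([542.2, 144. ]), array([567.3, 152.6]))
row150 [226, 228, 222, 188, 95, 93, 80, 158, 123, 126, 123, 127, 127, 129, 128, 130, 133, 131, 130, 127, 136, 101, 96, 94, 90, 93, 96, 91, 95, 91]
col602 [128, 130, 127, 131, 128, 132, 130, 130, 131, 128, 133, 150, 145, 92, 81, 99, 190, 233, 220, 218]
pocket row282 [74, 77, 75, 67, 47, 45, 49, 56, 63, 70, 71, 66, 105, 131, 125, 123, 100, 105, 65, 57, 49, 48, 44, 117, 121, 120, 119]
loaded row210 [222, 220, 218, 221, 219, 233, 133, 122, 129, 129, 128, 129, 131, 135, 131, 134, 127, 115, 228, 220, 220, 219, 220, 219]
```

```bash
python3 -m creep '[[-1,-1,5,0,0,0,0.8],[0,0,15,0,0,0,0.8],[0,0,22,0,0,0,0.8],[0,0,22,0,0,0,0.8],[0,0,15,0,0,0,0.8],[0,0,8,0,0,0,0.8],[0,0,3,0,0,0,0.8],[0,0,0,0,0,0,0.8]]'; python3 -m creep '[[0,0,5,0,0,0,0.8],[0,0,5,0,0,0,0.8],[0,0,5,0,0,0,0.8],[0,0,5,0,0,0,0.8],[0,0,3,0,0,0,0.8],[0,0,0,0,0,0,0.8],[0,0,0,0,0,0,0.8]]'
```

```text
time: 7.8
position: [510.6, 10.6, 102.2]
eef_rot: [[-0.988, -0.154, -0.0], [-0.154, 0.988, -0.0], [0.0, 0.0, -1.0]]
wrist_force: [0.1, -0.6, -0.6]
finger_gap: 0.359
gripper_force: 36.6
time: 8.5
position: [510.5, 11.4, 79.1]
eef_rot: [[-0.988, -0.155, -0.0], [-0.155, 0.988, 0.001], [0.0, 0.001, -1.0]]
wrist_force: [0.9, 3.1, -2.9]
finger_gap: 0.353
gripper_force: 36.2
```

Run:
```python
from workcell import vision,sensors
import cv2,numpy as np
print([np.r_[sensors.state()[k]].round(1).tolist() for k in ("wrist_force","position","ft_torque")])
s=vision.grab_frame("scene")["color"][140:230,230:350,::-1]
print([np.r_[sensors.state()[k]].round(1).tolist() for k in ("wrist_force","position","ft_torque")])
cv2.imwrite("pics/in.png",cv2.resize(s,(800,600),interpolation=2))
```

```text
[[0.9, 3.1, -2.9], [510.5, 11.4, 79.1], [0.6, -0.3, -0.0]]
[[0.4, 2.9, -2.1], [510.5, 11.4, 79.1], [0.7, -0.3, -0.0]]
```

View pics/in.png

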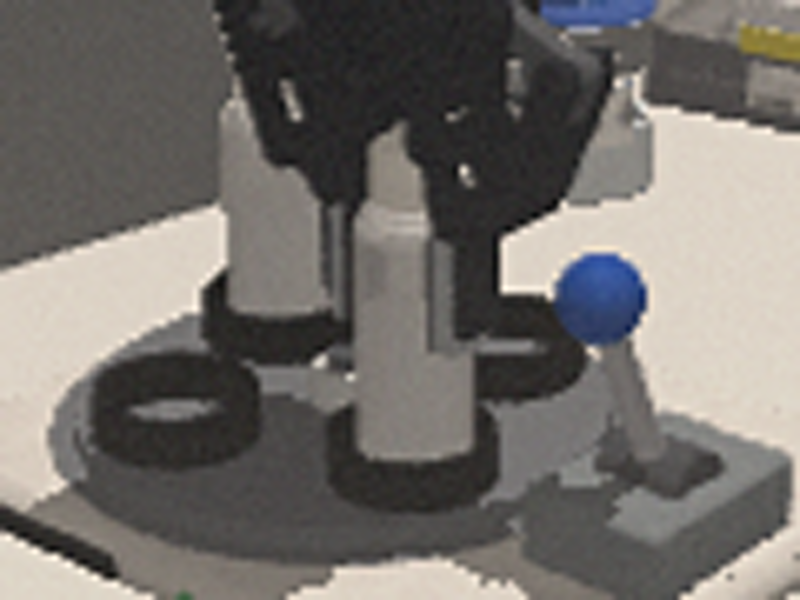

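The bottle is in the pocket. Its body spans u 355–475 and the ring spans 330–498, so it is about centred. There is a slight side load in +y, so I'll shift 1–2 mm that way and check.

```bash
python3 -m creep '[[0,1,0,0,0,0,0.8],[0,1,0,0,0,0,0.8],[0,0,0,0,0,0,0.8],[0,0,0,0,0,0,0.8]]'; python3 -m creep '[[0,0,2,0,0,0,0.8],[0,0,0,0,0,0,0.8],[0,0,0,0,0,0,0.8]]'
```

```text
time: 8.95
position: [510.0, 12.6, 79.4]
eef_rot: [[-0.988, -0.154, -0.0], [-0.154, 0.988, -0.001], [0.0, -0.001, -1.0]]
wrist_force: [-0.2, 0.9, -0.3]
finger_gap: 0.355
gripper_force: 36.5
time: 9.25
position: [510.0, 12.8, 77.2]
eef_rot: [[-0.988, -0.154, -0.0], [-0.154, 0.988, -0.0], [0.0, -0.0, -1.0]]
wrist_force: [0.4, 0.7, -0.2]
finger_gap: 0.353
gripper_force: 36.5
```

Load gone. I'll keep lowering in small steps until it touches the floor.

```bash
python3 -m creep '[[0,0,1.5,0,0,0,0.8],[0,0,1.5,0,0,0,0.8],[0,0,0,0,0,0,0.8],[0,0,0,0,0,0,0.8]]'; python3 -m creep '[[0,0,1,0,0,0,0.8],[0,0,0.5,0,0,0,0.8],[0,0,0,0,0,0,0.8]]'
```

```text
time: 9.65
position: [510.1, 12.9, 74.2]
eef_rot: [[-0.988, -0.155, -0.0], [-0.155, 0.988, -0.0], [0.0, 0.0, -1.0]]
wrist_force: [-1.2, 0.8, -0.5]
finger_gap: 0.351
gripper_force: 36.5
time: 9.95
position: [510.1, 12.9, 72.7]
eef_rot: [[-0.988, -0.155, -0.0], [-0.155, 0.988, -0.0], [0.0, 0.0, -1.0]]
wrist_force: [-0.2, -0.3, -0.5]
finger_gap: 0.356
gripper_force: 36.5
```

```bash
python3 -m creep '[[0,0,0.5,0,0,0,0.8],[0,0,0,0,0,0,0.8],[0,0,0,0,0,0,0.8]]'; python3 -m creep '[[0,0,0.5,0,0,0,0.8],[0,0,0,0,0,0,0.8],[0,0,0,0,0,0,0.8]]'
```

```text
time: 10.25
position: [510.3, 12.9, 72.4]
eef_rot: [[-0.988, -0.155, 0.0], [-0.155, 0.988, 0.0], [-0.0, -0.0, -1.0]]
wrist_force: [-0.1, 0.4, -0.1]
finger_gap: 0.356
gripper_force: 36.6
time: 10.55
position: [510.3, 12.9, 72.3]
eef_rot: [[-0.988, -0.155, 0.0], [-0.155, 0.988, 0.0], [-0.0, -0.0, -1.0]]
wrist_force: [-1.4, -0.3, 6.3]
finger_gap: 0.355
gripper_force: 37.1
```

```bash
python3 -m creep '[[0,0,0,0,0,0,0.62],[0,0,0,0,0,0,0.58],[0,0,0,0,0,0,0.54],[0,0,0,0,0,0,0.5],[0,0,0,0,0,0,0.45],[0,0,0,0,0,0,0.38],[0,0,0,0,0,0,0.38],[0,0,0,0,0,0,0.38]]'; python3 -m creep '[[0,0,-5,0,0,0,0.38],[0,0,-15,0,0,0,0.38],[0,0,-25,0,0,0,0.38],[0,0,-30,0,0,0,0.38],[0,0,-30,0,0,0,0.38],[0,0,-20,0,0,0,0.38],[0,0,-5,0,0,0,0.38],[0,0,0,0,0,0,0.38]]'
```

```text
time: 11.35
position: [510.2, 12.9, 71.8]
eef_rot: [[-0.988, -0.155, 0.0], [-0.155, 0.988, 0.0], [-0.0, -0.0, -1.0]]
wrist_force: [-1.0, 0.0, -0.5]
finger_gap: 0.621
gripper_force: 0.0
time: 12.15
position: [510.7, 12.9, 202.6]
eef_rot: [[-0.988, -0.155, 0.002], [-0.155, 0.988, 0.0], [-0.002, -0.0, -1.0]]
wrist_force: [-0.5, 0.2, -0.4]
finger_gap: 0.618
gripper_force: 0.0
```

```bash
python3 -m creep '[[5,-7,0,0,0,0,0.5],[10,-14,0,0,0,0,0.7],[14,-18,0,0,0,0,0.9],[14,-18,0,0,0,0,1],[10,-12,0,0,0,0,1],[6,-7,0,0,0,0,1],[0,0,10,0,0,0,1],[0,0,20,0,0,0,1],[0,0,30,0,0,0,1],[0,0,28,0,0,0,1],[0,0,16,0,0,0,1],[0,0,4,0,0,0,1]]' 40
python3 - <<'E'
from workcell import vision,sensors
import cv2,numpy as np
s=vision.grab_frame("scene")["color"][120:240,220:380,::-1]
print(sensors.state()["position"].round(1),sensors.state()["finger_gap"])
cv2.imwrite("pics/lev.png",cv2.resize(s,(800,600),interpolation=2))
E
```

```text
time: 13.35
position: [461.8, -70.3, 90.9]
eef_rot: [[-0.988, -0.156, -0.005], [-0.156, 0.988, 0.001], [0.005, 0.002, -1.0]]
wrist_force: [0.5, 0.7, 0.4]
finger_gap: -0.001
gripper_force: 0.0
[462.3 -70.5  91.6] -0.001961265700428743
```

View pics/lev.png

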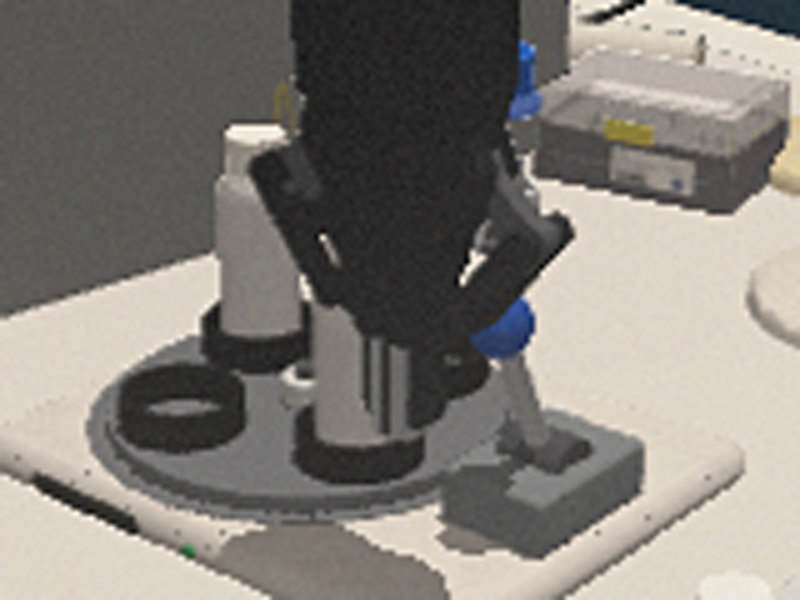

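The shut fingers stand in front of the ball at (505,325) and in line with it, and the bottle stands upright in the pocket. Now I'll push.

```bash
python3 -m creep '[[-8,0,0,0,0,0,1],[-8,0,0,0,0,0,1],[-8,0,0,0,0,0,1],[-8,0,0,0,0,0,1],[-8,0,0,0,0,0,1],[-8,0,0,0,0,0,1],[-8,0,0,0,0,0,1],[-8,0,0,0,0,0,1],[-8,0,0,0,0,0,1],[-5,0,0,0,0,0,1],[-3,0,0,0,0,0,1],[0,0,0,0,0,0,1]]'; python3 -m creep '[[-3,0,0,0,0,0,1],[-3,0,0,0,0,0,1],[0,0,0,0,0,0,1]]'
```

```text
time: 14.6
position: [543.1, -58.8, 93.6]
eef_rot: [[-0.988, -0.155, 0.0], [-0.155, 0.988, 0.0], [-0.0, 0.0, -1.0]]
wrist_force: [-0.1, 0.2, -0.3]
finger_gap: -0.003
gripper_force: 0.0
time: 14.9
position: [548.9, -57.9, 93.8]
eef_rot: [[-0.988, -0.155, 0.0], [-0.155, 0.988, 0.0], [-0.0, 0.0, -1.0]]
wrist_force: [-0.8, -0.0, 0.1]
finger_gap: -0.002
gripper_force: 0.1
```

```bash
python3 -m creep '[[-3,0,0,0,0,0,1],[-3,0,0,0,0,0,1],[0,0,0,0,0,0,1]]'; python3 -m creep '[[-2,0,0,0,0,0,1],[-2,0,0,0,0,0,1],[0,0,0,0,0,0,1]]'
python3 - <<'E'
from workcell import vision,sensors
import cv2,numpy as np
s=vision.grab_frame("scene")["color"][120:240,220:380,::-1]
cv2.imwrite("pics/lev2.png",cv2.resize(s,(800,600),interpolation=2))
E
```

```text
time: 15.2
position: [555.0, -57.0, 93.8]
eef_rot: [[-0.988, -0.155, 0.0], [-0.155, 0.988, 0.0], [-0.0, 0.0, -1.0]]
wrist_force: [-0.5, 0.6, 0.7]
finger_gap: -0.003
gripper_force: 0.1
time: 15.5
position: [558.4, -56.5, 93.7]
eef_rot: [[-0.988, -0.155, -0.001], [-0.155, 0.988, -0.0], [0.001, 0.0, -1.0]]
wrist_force: [-1.8, -0.7, -0.5]
finger_gap: 0.001
gripper_force: 0.8
```

View pics/lev2.png

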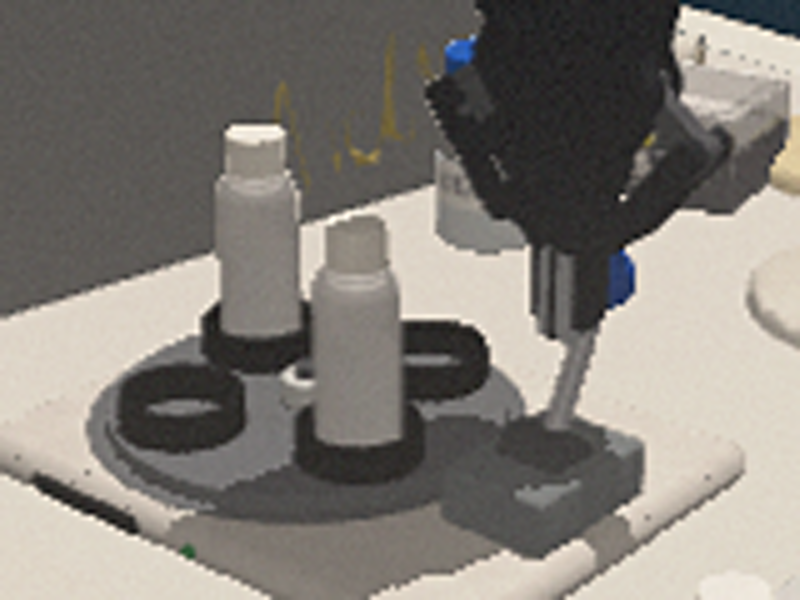

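The lever now leans away, with the ball at (620,280). The bottle stands well in the opposite pocket. I'll keep pushing until the stop shows up in the force reading.

```bash
python3 -m creep '[[-2,0,0,0,0,0,1],[0,0,0,0,0,0,1],[0,0,0,0,0,0,1]]'; python3 -m creep '[[-2,0,0,0,0,0,1],[0,0,0,0,0,0,1],[0,0,0,0,0,0,1]]'
```

```text
time: 15.85
position: [558.5, -56.4, 93.6]
eef_rot: [[-0.988, -0.154, -0.004], [-0.154, 0.988, -0.001], [0.004, 0.0, -1.0]]
wrist_force: [-7.2, -1.3, 2.2]
finger_gap: -0.002
gripper_force: 3.0
time: 16.15
position: [558.7, -56.4, 93.5]
eef_rot: [[-0.988, -0.154, -0.007], [-0.154, 0.988, -0.001], [0.007, 0.0, -1.0]]
wrist_force: [-10.5, -1.6, 6.3]
finger_gap: 0.001
gripper_force: 5.4
```

The tool has stopped advancing and the force is climbing, so the lever is at its stop. I'll back off and rise.

```bash
python3 -m creep '[[5,0,0,0,0,0,1],[12,0,0,0,0,0,1],[15,0,0,0,0,0,1],[8,0,-5,0,0,0,1],[0,0,-20,0,0,0,1],[0,0,-30,0,0,0,1],[0,0,-30,0,0,0,1],[0,0,-20,0,0,0,1],[0,0,-5,0,0,0,1],[0,0,0,0,0,0,1],[0,0,0,0,0,0,1]]'
python3 - <<'E'
from workcell import vision,sensors
import cv2,numpy as np
f=vision.grab_frame("scene")["color"][120:300,200:440,::-1]
cv2.imwrite("pics/end.png",cv2.resize(f,(800,600),interpolation=2))
E
```

```text
time: 17.25
position: [522.5, -61.9, 202.8]
eef_rot: [[-0.988, -0.155, -0.001], [-0.155, 0.988, 0.0], [0.001, 0.0, -1.0]]
wrist_force: [-0.7, 1.0, -0.1]
finger_gap: -0.001
gripper_force: 0.0
```

View pics/end.png

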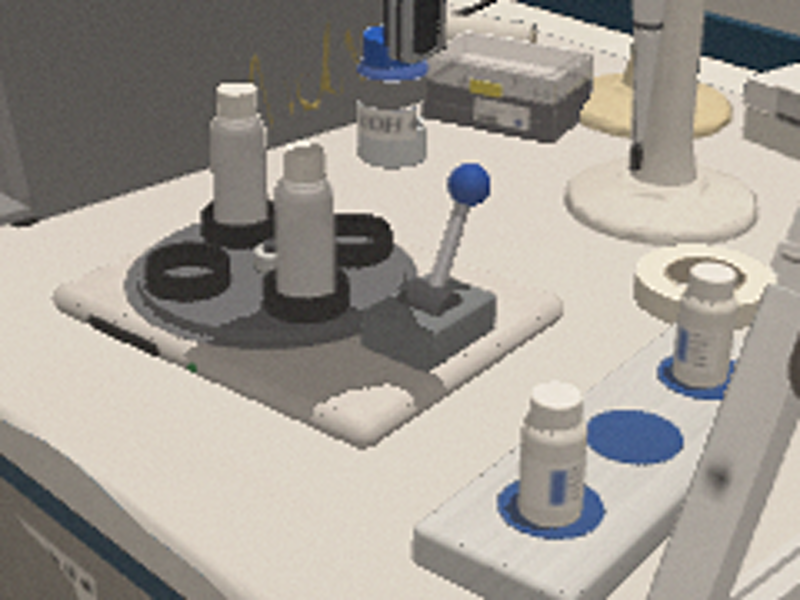

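Both droppers stand upright in opposite pockets, at (238,160) and (305,220). The lever is fully over with its ball at (468,185), the two vials haven't moved, and the robot is clear.

```bash
python3 -c "
from workcell import order;print(order.hand_in())"
```

```text
the job is handed in; nothing more can be done
None
```

I moved the matching dropper bottle into the rotor pocket opposite the loaded one, pushed the run lever to its stop, and handed the job in at about 17 s; no verdict came back.

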